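# Put the whetstone away and close its case

### The arm

A 6-joint arm with a two-finger parallel gripper is mounted at the origin on the work surface; the furniture and walls round the work are solid. World frame = base frame: x ahead of the robot, y to its left, z up, the work surface at z = 0. Lengths are in mm, angles in rad, forces in N, time in s.
With the tool pointing down it reaches from about 300 to 775 mm from the base axis. Payload 14.6 kg.
Tool frame: the origin (TCP) lies midway between the tips of the shut fingers; the grasp point (between the pads) lies 19 mm behind it; y points along the fingers, z is the direction in which the jaws open and shut, and the axes are right-handed (so a half turn about y gives the same grasp; the last joint's range is limited). The gripper opens to 94 mm and grips with 3 to 60 N. Pads are 16 mm wide; open, the fingers measure 119 mm over their backs; the gripper's body (75 mm by 177 mm) begins 78 mm behind the grasp point.
Start: joints at [-1.171, 0.3, 1.521, -0, 1.321, -0.067], TCP at [247.509, -491.15, 205.446] pointing down, gripper open.
Joint ranges: [-3.03, 3.03], [-0.79, 2.21], [0.23, 2.52], [-1.04, 4.18], [0, 3.07], [-2.55, 2.55]. Speed limits (rad/s): [2.22, 2.22, 2.57, 3.14, 3.14, 3.14].

### API

Orientations are given as [roll, pitch, yaw] about the fixed x, y, z axes, in that order (R = Rz(yaw) Ry(pitch) Rx(roll)).
In Python, from cell import manip gives the robot as it stands.
- The arm moves only by the tool play_rows, never from a script. Its argument "series" is a list of rows, each a list of 3 entries, a list of its own where there are three numbers: the shift along the tool's x, y, z in m, then the turn about the tool's y in rad, then the closure, from 0 (fully open) to 1 (shut). In form: [[[dx, dy, dz], twist, grip], ...]. A call has 1 to 20 rows; each row is the pose to reach, as a shift and turn from the pose measured when the call began, along the tool's axes at that moment; what a row does not reach only later rows make up. A row lasts 1/10 s, in which the tool goes at most 50 mm and 8.59 degrees, less where a joint would pass 70% of its speed; a pose out of reach is approached as far as the arm can. A call with a gripper value outside its range is refused whole. The fingers move at their own pace and stop on an object; "squeeze" is the grip in N (left out, the last holds). Time passes only in rows, so rows that repeat a pose let the fingers close. It gives the time, the measured TCP pose, the force and the opening at its end, in the units of the state.
- manip.read_state(): the state, without advancing time (a new reading comes with each control period).
- manip.camera(name): name is "scene" or "top"; returns the picture (400x640x3 uint8, red, green, blue); there is no depth.
- manip.camera_params(name): a dict with "K" (3x3 intrinsics, pixels), "rvec" (rotation vector, rad) and "tvec" (3), from world to camera coordinates, as OpenCV has them. Camera axes: x right, y down, z forward; pixel columns grow to the right and rows downward; lengths in mm; the calibration is good to about 2 mm. A picture is of the moment at which its call begins. camera_params takes no time and is no camera call.
- manip.sign_off(): hands the job in, once; it reports no verdict.
The state is a dict: "clock": time; "joints": joint angles; "qd": joint speeds; "effort": joint torques, N m; "eef_pos": TCP position; "eef_rot": TCP orientation; "wrist_force": force on the tool from outside, world axes, zero at the start; "moment": the same for the moment, N m; "finger_gap": finger opening in mm.
Only numpy, scipy, OpenCV 4.12 (cv2) and the standard library are available. Lean on these libraries where they do the work, as an engineer would, in place of code of your own. Each camera call takes 0.05 s, during which the arm holds its last target. There are 200 camera calls.

### The job

Put the grey rectangular whetstone away: pick it up and set it down gently, lying flat, inside the open wooden case. Then take the steel bar on the case's lid and lower the lid gently until it is fully shut over the stone; do not let the lid drop or slam. Leave the two rough stone slabs where they lie.

Things in the scene. Friction and masses are not known exactly. Their poses are not given: they have to be found in the camera images.
- case: Light wooden case fixed to the table, 130 (x) x 180 (y) x 50 mm high without its lid, walls 7 mm; inside 116 x 166 mm, 41 mm deep. Origin: centre of its underside, on the table; x points from the front (bar side) to the hinge side, y along the hinge, z up. The hinge is on the robot's left. Hinge line: x = +65, z = 50 mm.
- case_in (a point): Centre of the grey felt floor inside the case, 9 mm above the case's underside (41 mm below the rim); axes as the case.
- case_lid (a joint): Angle of the wooden lid (130 x 180 x 8 mm, about 0.2 kg) about its hinge on the case's rear (+x) rim: 0 fully shut on the rim, 1.57 upright, up to 1.95 leaning back. It starts open. The hinge is a little stiff, so near upright the lid stays where it is left, but below about 1.2 it falls shut unless it is held.
- lid_bar (a point): Middle of the round steel bar (10 mm thick, 100 mm clear length, parallel to the hinge) that stands out from the lid's free edge; 170 mm from the hinge line, with a clear gap of 35 mm between bar and lid edge. When the lid is shut it lies 40 mm in front of the case, 54 mm above the table.
- lid_hinge (a point): Middle of the lid's hinge line; its axes turn with the lid: y along the hinge, -x toward the bar. The bar lies at x = -170 mm, z = +4 mm in this frame.
- whetstone: The whetstone: smooth dark grey rectangular block with square edges, 50 (x) x 88 (y) x 21 (z) mm, about 0.2 kg, lying flat. Origin: centre of its underside.
- whetstone_center (a point): Middle of the whetstone, 10.5 mm above its underside.
- slab_green: Rough greenish stone slab, irregular outline, 58 x 102 x 14 mm; leave it alone. Origin: centre of its underside.
- slab_brown: Rough brownish stone slab, irregular outline, 77 x 121 x 26 mm; leave it alone. Origin: centre of its underside.
Not all that is in view belongs to the job. Leave any turquoise look-alike of the whetstone alone.

How it is judged (in metres and radians):
On the way:
1. the whetstone lies flat and let go on the floor of the case, the lid still open (x of whetstone_center in the frame of case_in between -0.045 and 0.045 m and y of whetstone_center in the frame of case_in between -0.07 and 0.07 m and z of whetstone_center in the frame of case_in below 0.017 m and angle between the z axis of whetstone and the z axis of case_in, either way round below 0.12 rad and linear speed of whetstone below 0.02 m/s and contact force between the fingers and whetstone below 0.1 N and value of joint case_lid above 0.5 rad), for 0.2 s.
At the end, for the whole second after the job is handed in: The whetstone lies at rest and flat (within 0.12 rad) on the floor inside the case (its centre less than 17 mm above the felt), the lid is fully shut (joint below 0.035 rad, about 6 mm at the bar) and at rest, and both slabs are within 30 mm of where they started (x of whetstone_center in the frame of case_in between -0.045 and 0.045 m and y of whetstone_center in the frame of case_in between -0.07 and 0.07 m and z of whetstone_center in the frame of case_in below 0.017 m and angle between the z axis of whetstone and the z axis of case_in, either way round below 0.12 rad and linear speed of whetstone below 0.02 m/s and value of joint case_lid below 0.035 rad and velocity of joint case_lid between -0.1 and 0.1 rad/s and distance of each of slab_green, slab_brown from where it was at the start of the episode below 0.03 m); the robot touches nothing.
It fails at once if the lid swings shut faster than 3 rad/s (dropped or slammed) (velocity of joint case_lid below -3 rad/s).
It fails at once if the whetstone falls into the case (faster than 0.7 m/s within 60 mm of its floor) (x of whetstone_center in the frame of case_in between -0.045 and 0.045 m and y of whetstone_center in the frame of case_in between -0.07 and 0.07 m and z of whetstone_center in the frame of case_in below 0.06 m and linear speed of whetstone above 0.7 m/s).
It fails at once if a stone slab is shifted by more than 30 mm (distance of any of slab_green, slab_brown from where it was at the start of the episode above 0.03 m).
It also fails if it takes over 64 s, if anything falls off the work surface, if the arm or the gripper's body presses on something with over 40 N, if the wrist force passes 120 N, or if a joint passes its speed limit or range.

## Working session

There is one attempt and no reset: what is moved stays moved. The work goes in short steps, Python scripts to look and compute and a tool call to move; the robot and the scene stay as the last step left them, time stands still between calls to the robot, and variables do not carry over. Pictures are saved under pics/ and viewed, about 8 in all and at most 12, crops included, and the job is handed in when it is done.

Besides the shell and the picture viewer there is one more tool, called after "Emit:" as a command line: name --argument value ..., lists and objects as JSON in quotes. play_rows: Moves the arm, as the interface text tells. Its arguments: {"type":"object","properties":{"series":{"type":"array","items":{"type":"array"}},"squeeze":{"type":"number"}},"required":["series"]}

```bash
mkdir -p pics; python3 - <<'E'
from cell import manip
import cv2
for n in("scene","top"):
    im=manip.camera(n); cv2.imwrite(f"pics/{n}0.png",im[:,:,::-1])
    p=manip.camera_params(n); print(n,p)
print(manip.read_state())
E
```

```text
scene {'K': array([[457.25276172,   0.        , 313.19176562],
       [  0.        , 457.25276172, 196.43756111],
       [  0.        ,   0.        ,   1.        ]]), 'rvec': array([ 1.9560853 , -0.5821733 ,  0.39600294]), 'tvec': array([-461.80283915,  114.03731541, 1071.92129048])}
top {'K': array([[402.8050394 ,   0.        , 315.93102114],
       [  0.        , 402.8050394 , 203.63899157],
       [  0.        ,   0.        ,   1.        ]]), 'rvec': array([ 2.17161469, -2.14882875,  0.1587887 ]), 'tvec': array([-128.76160365,  462.71206552, 1058.40446814])}
{'clock': 0.1, 'joints': array([-1.17060355e+00,  3.00399219e-01,  1.52150482e+00, -1.00467613e-05,
        1.32073598e+00, -6.66365490e-02]), 'qd': array([ 0.00138494, -0.00034448, -0.00256113,  0.00137497, -0.00061315,
       -0.00114066]), 'effort': array([ 1.06558808e-03, -5.32644188e+01, -3.53282046e+01,  7.09141418e-02,
        2.34588864e-02, -7.55805445e-05]), 'eef_pos': array([ 247.41485669, -490.94005783,  204.9580297 ]), 'eef_rot': array([-1.57184201e+00,  6.00307464e-05, -2.67476087e+00]), 'wrist_force': array([ 0.14921153, -0.38651225,  0.14084544]), 'moment': array([-0.04331117,  0.04179991,  0.02708297]), 'finger_gap': 93.95004947910878}
```

View pics/scene0.png

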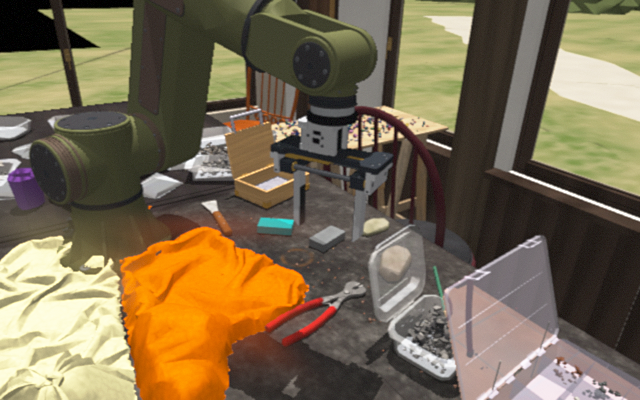

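View pics/top0.png

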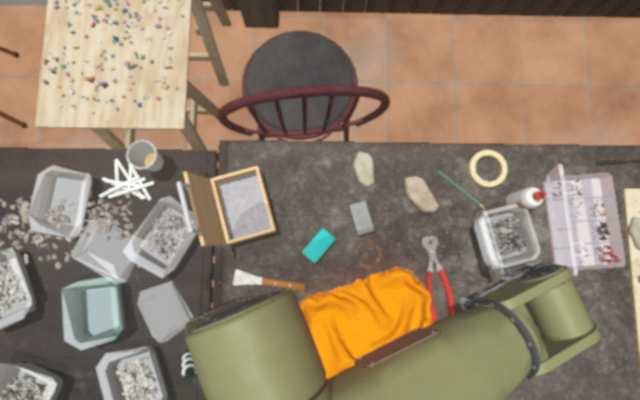

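The scene picture shows the whetstone at about (326,238) and the case at (265,180) with its lid open. The top picture shows the whetstone at (361,217), the case at (243,205) with its lid and bar to the left, the slabs at (364,168) and (421,194), and the turquoise decoy at (319,245). I'll measure next.

```bash
cat > h.py <<'E'
import numpy as np, cv2
from cell import manip
def ray(n,uv,z):
    p=manip.camera_params(n);R=cv2.Rodrigues(np.array(p["rvec"]))[0];t=np.array(p["tvec"])
    c=-R.T@t; d=R.T@np.linalg.inv(p["K"])@np.array([uv[0],uv[1],1.])
    return c+d*(z-c[2])/d[2]
def proj(n,X):
    p=manip.camera_params(n)
    return cv2.projectPoints(np.array(X,float).reshape(-1,1,3),p["rvec"],p["tvec"],p["K"],None)[0].reshape(-1,2)
def rect(n,mask,z):
    cs,_=cv2.findContours(mask.astype(np.uint8),0,1); c=max(cs,key=cv2.contourArea)
    P=np.array([ray(n,q[0],z)[:2] for q in c],np.float32)
    return cv2.minAreaRect(P),cv2.contourArea(c)
E
python3 - <<'E'
from h import *
im=cv2.imread("pics/top0.png"); hsv=cv2.cvtColor(im,cv2.COLOR_BGR2HSV)
print("px stone",im[217,361],"table",im[217,400],"wood",im[180,265],hsv[180,265],hsv[205,205])
g=im.mean(2); m=np.zeros(g.shape,bool); m[190:240,340:385]=g[190:240,340:385]>100
print("stone",rect("top",m,21), m.sum())
w=(hsv[:,:,0]>8)&(hsv[:,:,0]<28)&(hsv[:,:,1]>90)&(hsv[:,:,2]>130)
m=np.zeros(g.shape,bool); m[160:250,212:282]=w[160:250,212:282]
print("case",rect("top",m,50),m.sum())
crop=cv2.resize(im[150:260,170:390],None,fx=3.6,fy=3.6,interpolation=cv2.INTER_CUBIC)
s=cv2.imread("pics/scene0.png"); crop2=cv2.resize(s[100:260,210:400],None,fx=3,fy=3,interpolation=cv2.INTER_CUBIC)
cv2.imwrite("pics/c0.png",crop);cv2.imwrite("pics/c1.png",crop2)
E
```

```text
px stone [168 171 169] table [ 85  93 101] wood [67 72 79] [13 39 79] [ 18  91 131]
stone (((437.4239807128906, -238.67222595214844), (134.3233642578125, 98.2169189453125), 0.6955652236938477), 1312.5) 1479
case (((449.9425354003906, 86.72512817382812), (177.70663452148438, 169.21676635742188), 16.155481338500977), 608.5) 861
```

View pics/c0.png

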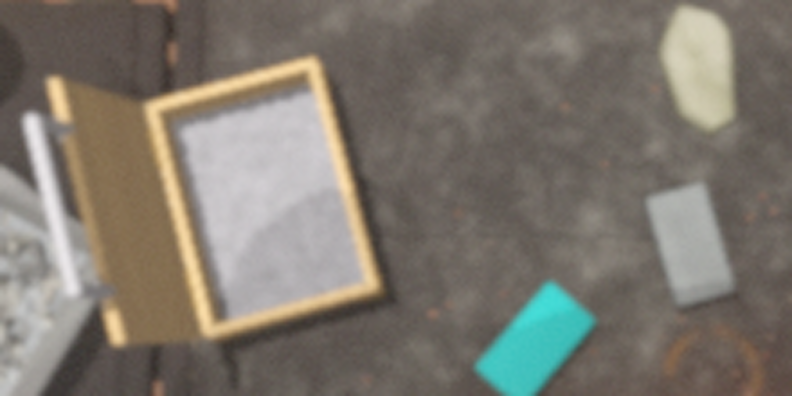

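View pics/c1.png

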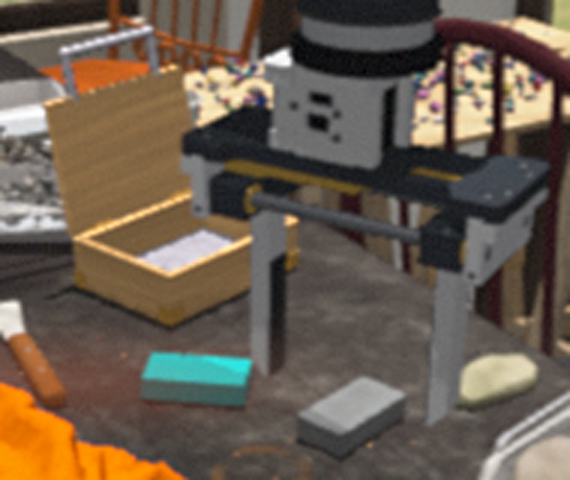

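The first crop gives the stone's top-face corners at (647,198), (705,183), (735,290), (683,307), the rim corners at (147,104), (317,57), (383,292), (205,338), and the bar running from (32,115) to (72,293). The second shows the bar from about (66,48) to (152,32) and the stone.

```bash
cat >> h.py <<'E'
def tri(a,b):
    Ps=[]
    for n in("top","scene"):
        p=manip.camera_params(n);Ps.append(p["K"]@np.c_[cv2.Rodrigues(np.array(p["rvec"]))[0],p["tvec"]])
    X=cv2.triangulatePoints(*Ps,np.array(a,float).reshape(2,1),np.array(b,float).reshape(2,1)).ravel()
    return X[:3]/X[3]
E
python3 - <<'E'
from h import *
np.set_printoptions(precision=1,suppress=True)
T=lambda u:np.array([170,150])+np.array(u)/3.6
S=lambda u:np.array([210,100])+np.array(u)/3
def quad(us,z):
    P=np.array([ray("top",T(u),z)[:2] for u in us]); print(P, "c",P.mean(0),"sides",[np.linalg.norm(P[i]-P[i-1]) for i in range(4)])
    for i in range(4): 
        d=P[i]-P[i-1]; print(np.degrees(np.arctan2(d[1],d[0])),end=" ")
    print()
quad([(647,198),(705,183),(735,290),(683,307)],21)
quad([(147,104),(317,57),(383,292),(205,338)],50)
for a,b in [((32,115),(152,32)),((72,293),(66,48))]: print("bar",tri(T(a),S(b)), )
print("bar mid", tri(T((52,204)),S((109,40))))
# stone check in scene
im=cv2.imread("pics/top0.png").mean(2);m=np.zeros(im.shape,bool); m[195:240,344:378]=im[195:240,344:378]>122
print(rect("top",m,21),m.sum())
E
```

```text
[[ 462.8 -216.5]
 [ 474.8 -260.7]
 [ 393.6 -282.8]
 [ 380.4 -243.5]] c [ 427.9 -250.9] sides [np.float64(86.69579160859672), np.float64(45.829545030547685), np.float64(84.15976382112179), np.float64(41.495647029715336)]
18.14496336559484 -74.7915175663724 -164.7665522917971 108.55487492170153 
[[525.  157.7]
 [562.2  32.9]
 [387.5 -20.2]
 [352.7 108.2]] c [456.9  69.6] sides [np.float64(179.27473091175182), np.float64(130.23752099354266), np.float64(182.67514232918157), np.float64(133.01851113321948)]
16.031777415002512 -73.38174108063951 -163.09873287791274 105.15033530750708 
bar [487.  188.  212.4]
bar [377.1 154.6 219.6]
bar mid [431.  171.3 215.9]
(((434.176513671875, -246.3765869140625), (94.7765121459961, 48.78610610961914), 15.831395149230957), 516.5) 564
```

```bash
cat >> h.py <<'E'
from scipy.spatial.transform import Rotation as Ro
def delta(target,zang=None):
    """shift in tool axes (m) to TCP target (mm), twist so the jaw axis lies at zang deg (mod 180)"""
    s=manip.read_state();R=Ro.from_euler("xyz",s["eef_rot"]).as_matrix()
    d=R.T@(np.array(target)-s["eef_pos"])/1000
    a=np.degrees(np.arctan2(R[1,2],R[0,2]))
    tw=None if zang is None else np.radians(((a-zang)+90)%180-90)
    print("pos",s["eef_pos"].round(1),"jaw",a.round(1),"d",d.round(4),"twist",tw,"gap",round(s["finger_gap"],1),"F",s["wrist_force"].round(1),"t",s["clock"])
E
python3 -c "
from h import *
delta([430,-250,90],105.7)"
```

```text
pos [ 247.4 -490.9  205. ] jaw -63.3 d [-0.2715  0.1151 -0.1329] twist 0.19281515509894837 gap 94.0 F [ 0.1 -0.4  0.1] t 0.1
```

Emit:
play_rows --series '[[[-0.035,0.014,-0.017],0.025,0],[[-0.07,0.029,-0.034],0.05,0],[[-0.105,0.043,-0.051],0.075,0],[[-0.14,0.058,-0.068],0.1,0],[[-0.175,0.072,-0.085],0.125,0],[[-0.21,0.086,-0.102],0.15,0],[[-0.245,0.1,-0.119],0.175,0],[[-0.2715,0.115,-0.133],0.193,0],[[-0.2715,0.115,-0.133],0.193,0],[[-0.2715,0.115,-0.133],0.193,0],[[-0.2715,0.115,-0.133],0.193,0]]' --squeeze 20

```text
clock: 1.2
eef_pos: [429.7, -250.6, 90.5]
eef_rot: [-1.571, 0.0, -2.868]
wrist_force: [-0.5, -0.2, -0.1]
finger_gap: 94.0
```

```bash
python3 - <<'E'
from h import *
im=manip.camera("scene")[:,:,::-1]
cv2.imwrite("pics/s1.png",cv2.resize(im[130:310,230:440],None,fx=3.3,fy=3.3,interpolation=cv2.INTER_CUBIC))
delta([430,-250,5],105.7)
E
```

```text
pos [ 429.7 -250.8   90.6] jaw -74.4 d [-0.0005  0.0856 -0.0006] twist -0.0011845750915146756 gap 93.6 F [-0.  -0.8 -0. ] t 1.25
```

View pics/s1.png

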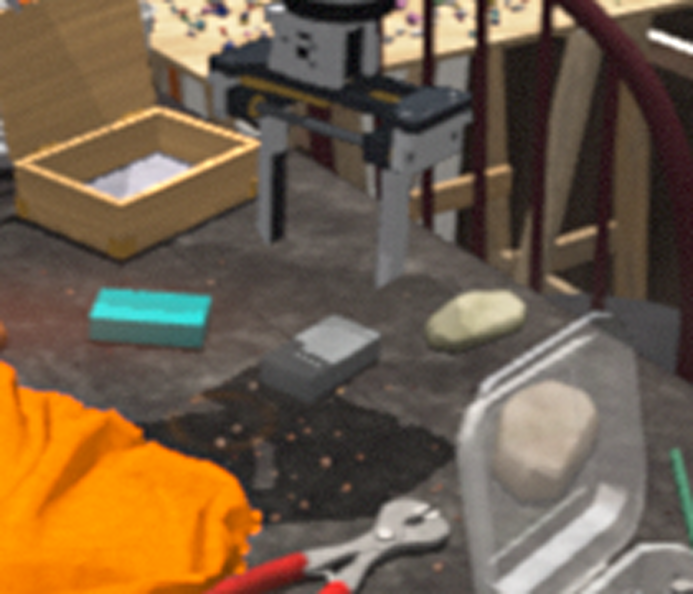

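The jaws straddle the stone. Its top-face corners in the crop are about (261,367), (335,317), (381,348), (308,385). I'll cross-check this centre against the top view.

```bash
python3 -c "
from h import *
P=[ray('scene',(230+u/3.3,130+v/3.3),21) for u,v in [(261,367),(335,317),(381,348),(308,385)]]
print(np.round(P,1),np.mean(P,0))
C=np.array([430,-250]);a=np.radians(16.5);e=np.array([np.cos(a),np.sin(a)]);f=np.array([-e[1],e[0]])
print((proj('scene',[np.r_[C+s*44*e+t*25*f,21] for s,t in[(-1,1),(1,1),(1,-1),(-1,-1)]])-[230,130])*3.3)"
```

```text
[[ 374.4 -253.1   21. ]
 [ 461.4 -222.3   21. ]
 [ 462.9 -277.    21. ]
 [ 388.9 -290.3   21. ]] [ 421.86310857 -260.6556252    21.        ]
[[257.17239729 355.57288057]
 [332.16067521 310.87342247]
 [385.84366807 332.90606925]
 [311.98253124 380.10223569]]
```

Emit:
play_rows --series '[[[0.003,0.02,0.002],0,0],[[0.003,0.04,0.002],0,0],[[0.003,0.06,0.002],0,0],[[0.003,0.075,0.002],0,0],[[0.003,0.083,0.002],0,0],[[0.003,0.086,0.002],0,0],[[0.003,0.086,0.002],0,0],[[0.003,0.086,0.002],0,0.3],[[0.003,0.086,0.002],0,0.4],[[0.003,0.086,0.002],0,0.5],[[0.003,0.086,0.002],0,0.7],[[0.003,0.086,0.002],0,0.9],[[0.003,0.086,0.002],0,0.9],[[0.003,0.086,0.002],0,0.9],[[0.003,0.086,0.002],0,0.9]]' --squeeze 25

```text
clock: 2.75
eef_pos: [427.3, -253.3, 4.6]
eef_rot: [-1.572, 0.0, -2.869]
wrist_force: [-1.8, 3.2, 3.2]
finger_gap: 46.3
```

Emit:
play_rows --series '[[[0,0,0],0,0.9],[[0,-0.01,0],0,0.9],[[0,-0.03,0],0,0.9],[[0,-0.06,0],0,0.9],[[0,-0.09,0],0,0.9],[[0,-0.12,0],0,0.9],[[0,-0.145,0],0,0.9],[[0,-0.155,0],0,0.9],[[0,-0.155,0],0,0.9],[[0,-0.155,0],0,0.9]]'

```text
clock: 3.75
eef_pos: [426.9, -253.2, 158.5]
eef_rot: [-1.573, -0.001, -2.869]
wrist_force: [0.8, 0.2, -2.8]
finger_gap: 45.4
```

```bash
python3 - <<'E'
from h import *
a=manip.camera("scene")[:,:,::-1]; b=manip.camera("top")[:,:,::-1]
f=lambda i:cv2.resize(i,(400,400),interpolation=cv2.INTER_CUBIC)
cv2.imwrite("pics/s2.png",np.hstack([f(a[130:270,260:400]),f(b[150:270,300:420])]))
delta([427,-253,160],105.7)
E
```

```text
pos [ 426.8 -253.1  158.2] jaw -74.4 d [-0.0002 -0.0018 -0.    ] twist -0.001149653134049577 gap 45.6 F [-0.5  0.6 -2.4] t 3.85
```

View pics/s2.png

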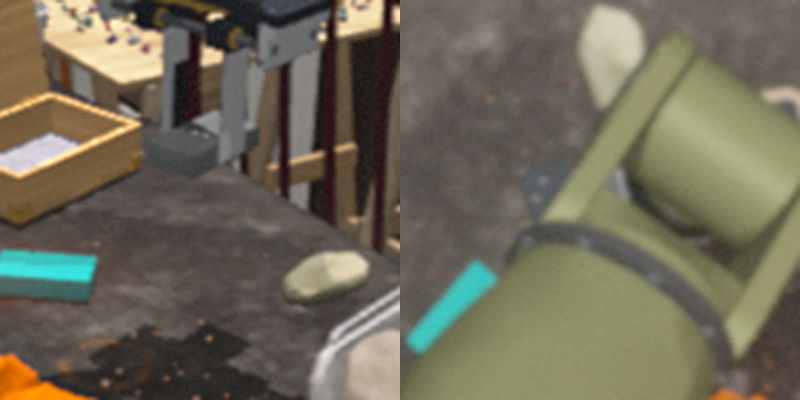

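The left half shows the stone held level between the fingers at about (200,140), clear of the table. The right half shows the arm hiding it from above. Next I'll check the case position from the scene view, using rim corners from picture s1 at about (17,165), (121,203), (261,145), (158,108).

```bash
python3 -c "
from h import *
P=[ray('scene',(230+u/3.3,130+v/3.3),50)[:2] for u,v in [(17,165),(121,203),(261,145),(158,108)]]
print(np.round(P,1),np.mean(P,0),[np.linalg.norm(P[i]-P[i-1]) for i in range(4)])
delta([456,66,120],None)"
```

```text
[[353.2  98. ]
 [392.4 -16.5]
 [558.6  26.6]
 [524.6 152.3]] [457.19601374  65.09809303] [np.float64(179.78517478159398), np.float64(121.0521954617279), np.float64(171.69910056597482), np.float64(130.22974980935314)]
pos [ 426.8 -253.1  158.2] jaw -74.4 d [-0.1141  0.0388 -0.2993] twist None gap 45.6 F [-0.5  0.6 -2.4] t 3.85
```

Emit:
play_rows --series '[[[-0.005,0,-0.012],-0.1,0.9],[[-0.013,0,-0.033],-0.22,0.9],[[-0.021,0,-0.055],-0.34,0.9],[[-0.029,0,-0.077],-0.46,0.9],[[-0.038,0,-0.1],-0.58,0.9],[[-0.046,0,-0.122],-0.7,0.9],[[-0.055,0,-0.144],-0.82,0.9],[[-0.063,0,-0.166],-0.94,0.9],[[-0.072,0,-0.188],-1.06,0.9],[[-0.08,0,-0.21],-1.18,0.9],[[-0.088,0,-0.231],-1.3,0.9],[[-0.096,0,-0.252],-1.4,0.9],[[-0.103,0,-0.27],-1.48,0.9],[[-0.109,0,-0.285],-1.54,0.9],[[-0.113,0,-0.295],-1.575,0.9],[[-0.115,0,-0.3],-1.575,0.9],[[-0.115,0,-0.3],-1.575,0.9],[[-0.115,0,-0.3],-1.575,0.9]]'

```text
clock: 5.65
eef_pos: [456.7, 66.4, 158.6]
eef_rot: [-1.573, 0.002, -1.295]
wrist_force: [0.1, 0.5, -1.6]
finger_gap: 45.6
```

```bash
python3 - <<'E'
from h import *
a=manip.camera("scene")[:,:,::-1]; b=manip.camera("top")[:,:,::-1]
f=lambda i:cv2.resize(i,(400,400),interpolation=cv2.INTER_CUBIC)
cv2.imwrite("pics/s3.png",np.hstack([f(a[80:230,200:350]),f(b[130:270,170:310])]))
delta([457,67,14],16)
E
```

```text
pos [456.7  66.3 158.8] jaw 15.8 d [-0.0003  0.1448  0.0007] twist -0.003438901601295448 gap 45.4 F [-0.4  0.6 -2. ] t 5.75
```

View pics/s3.png

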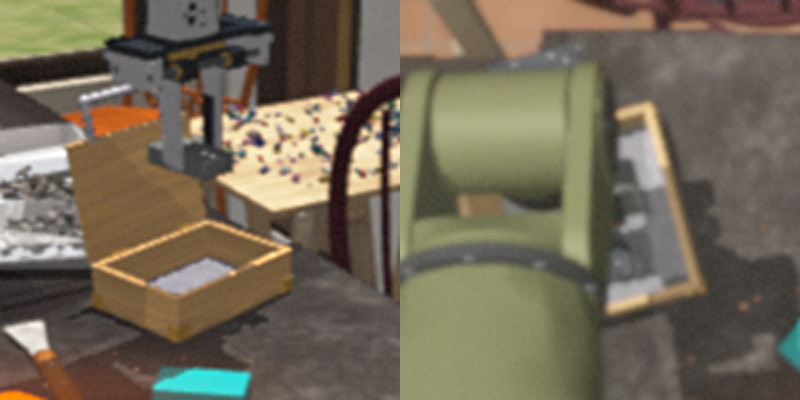

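The left half shows the stone hanging level above the open case, spanning about (148,145) to (232,180) in the crop. The right half shows the case partly under the arm. I'll check whether the stone is centred in the jaws.

```bash
python3 - <<'E'
from h import *
C=np.array([456.7,66.3]);a=np.radians(15.8);e=np.array([np.cos(a),np.sin(a)]);f=np.array([-e[1],e[0]])
for z in (154,175):
    print(z,((proj('scene',[np.r_[C+s*23*e+t*44*f,z] for s,t in[(-1,1),(1,1),(1,-1),(-1,-1)]])-[200,80])*400/150).round())
a=cv2.imread("pics/s3.png")[120:200,120:260]
cv2.imwrite("pics/s3z.png",cv2.resize(a,None,fx=5,fy=5,interpolation=cv2.INTER_CUBIC))
E
```

```text
154 [[147. 162.]
 [178. 152.]
 [237. 171.]
 [206. 181.]]
175 [[146. 143.]
 [177. 134.]
 [237. 152.]
 [206. 162.]]
```

View pics/s3z.png

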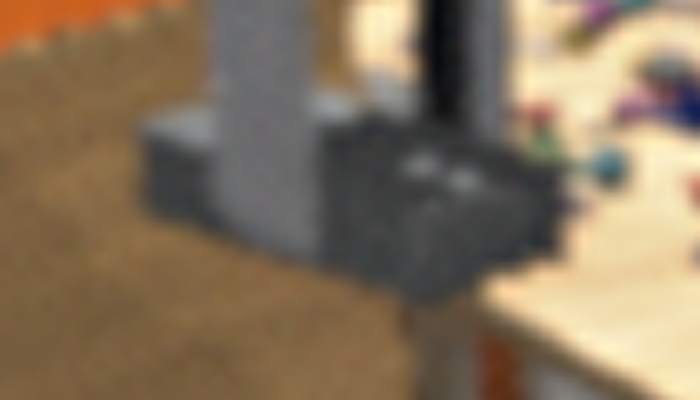

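The zoom shows stone corners at (149,146), (149,162), (205,180), (232,154) in s3 coordinates. These agree within about 2 mm with a stone centred in the jaws and its bottom 4.6 mm below the TCP, so I'll lower it.

Emit:
play_rows --series '[[[0,0.01,0],0,0.9],[[0,0.03,0],0,0.9],[[0,0.05,0],0,0.9],[[0,0.07,0],0,0.9],[[0,0.09,0],0,0.9],[[0,0.105,0],0,0.9],[[0,0.118,0],0,0.9],[[0,0.128,0],0,0.9],[[0,0.135,0],0,0.9],[[0,0.139,0],0,0.9],[[0,0.142,0],0,0.9],[[0,0.144,0],0,0.9],[[0,0.145,0],0,0.9],[[0,0.145,0],0,0.9],[[0,0.145,0],0,0.9]]'

```text
clock: 7.25
eef_pos: [456.6, 66.6, 14.0]
eef_rot: [-1.572, 0.002, -1.295]
wrist_force: [0.7, 0.5, -1.1]
finger_gap: 45.6
```

Emit:
play_rows --series '[[[0,0.001,0],0,0.9],[[0,0.001,0],0,0.9],[[0,0.001,0],0,0.5],[[0,0.001,0],0,0.45],[[0,0.001,0],0,0.4],[[0,0.001,0],0,0.3],[[0,0.001,0],0,0.2],[[0,0.001,0],0,0.2],[[0,0.001,0],0,0.2],[[0,-0.01,0],0,0.2],[[0,-0.03,0],0,0.2],[[0,-0.06,0],0,0.2],[[0,-0.1,0],0,0.2],[[0,-0.14,0],0,0.2],[[0,-0.18,0],0,0.2],[[0,-0.22,0],0,0.2],[[0,-0.255,0],0,0.2],[[0,-0.27,0],0,0.2],[[0,-0.27,0],0,0.2]]'

```text
clock: 9.15
eef_pos: [457.4, 66.1, 286.7]
eef_rot: [-1.567, 0.001, -1.295]
wrist_force: [-0.1, -0.6, -0.3]
finger_gap: 75.2
```

```bash
python3 - <<'E'
from h import *
a=manip.camera("scene")[:,:,::-1]; b=manip.camera("top")[:,:,::-1]
f=lambda i:cv2.resize(i,(400,400),interpolation=cv2.INTER_CUBIC)
cv2.imwrite("pics/s4.png",np.hstack([f(a[80:230,200:350]),f(b[130:270,170:310])]))
delta([431,171,250],106)
E
```

```text
pos [456.6  66.  283.6] jaw 15.8 d [-0.1079  0.0338  0.004 ] twist 1.567299459993022 gap 75.1 F [-0.5  0.5 -0.7] t 9.25
```

View pics/s4.png

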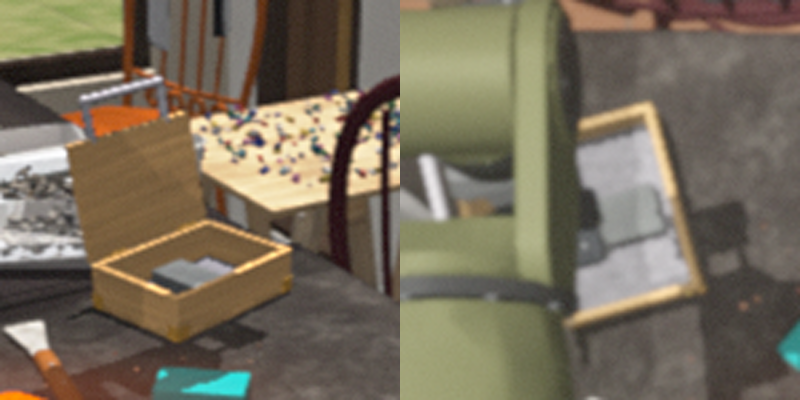

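The stone lies flat on the felt, released, at about (195,272) on the left and (625,215) on the right. The bar is in clear view with ends at (84,102) and (163,82). That matches the earlier triangulation of (431,171,216), which lies 171 mm from the hinge line against 170 mm given. I'll move above the bar.

Emit:
play_rows --series '[[[-0.005,0,0],0.12,0.3],[[-0.013,0,0],0.25,0.3],[[-0.022,0,0],0.38,0.3],[[-0.031,0,0],0.51,0.3],[[-0.04,0,0],0.64,0.3],[[-0.05,0,0],0.77,0.3],[[-0.06,0,0.001],0.9,0.3],[[-0.07,0,0.002],1.03,0.3],[[-0.08,0,0.003],1.16,0.3],[[-0.09,0,0.004],1.29,0.3],[[-0.1,0,0.004],1.42,0.3],[[-0.105,0,0.004],1.52,0.3],[[-0.108,0,0.004],1.567,0.3],[[-0.108,0,0.004],1.567,0.3],[[-0.108,0,0.004],1.567,0.3],[[-0.108,0,0.004],1.567,0.3]]'

```text
clock: 10.85
eef_pos: [431.0, 170.8, 283.4]
eef_rot: [-1.573, -0.002, -2.861]
wrist_force: [0.4, 0.5, 0.0]
finger_gap: 65.8
```

```bash
python3 - <<'E'
from h import *
a=manip.camera("scene")[:,:,::-1]
cv2.imwrite("pics/s5.png",cv2.resize(a[50:190,190:330],None,fx=4,fy=4,interpolation=cv2.INTER_CUBIC))
delta([431,171,198],106)
E
```

```text
pos [431.  170.8 283.5] jaw -73.9 d [-0.0002  0.0855  0.    ] twist 0.001060370299356278 gap 65.9 F [ 0.5 -0.2  0. ] t 10.9
```

View pics/s5.png

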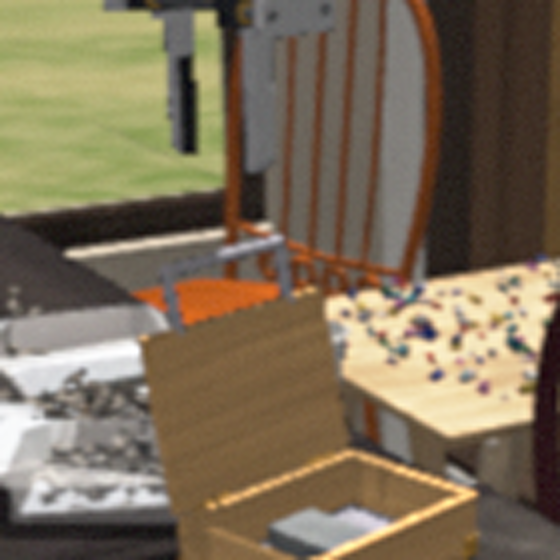

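The fingertips are at (185,152) and (262,168), straddling the bar, whose middle is at (224,257) directly below. I'll descend and close.

Emit:
play_rows --series '[[[0,0.01,0],0,0.3],[[0,0.025,0],0,0.3],[[0,0.04,0],0,0.3],[[0,0.055,0],0,0.3],[[0,0.068,0],0,0.3],[[0,0.078,0],0,0.3],[[0,0.084,0],0,0.3],[[0,0.0855,0],0,0.3],[[0,0.0855,0],0,0.5],[[0,0.0855,0],0,0.6],[[0,0.0855,0],0,0.7],[[0,0.0855,0],0,0.8],[[0,0.0855,0],0,0.9],[[0,0.0855,0],0,1],[[0,0.0855,0],0,1],[[0,0.0855,0],0,1],[[0,0.0855,0],0,1]]' --squeeze 10

```text
clock: 12.6
eef_pos: [430.8, 171.0, 198.1]
eef_rot: [-1.573, -0.002, -2.861]
wrist_force: [-0.0, 0.2, 0.0]
finger_gap: 9.5
```

```bash
python3 - <<'E'
from h import *
a=manip.camera("scene")[:,:,::-1]
cv2.imwrite("pics/s6.png",cv2.resize(a[50:190,190:330],None,fx=4,fy=4,interpolation=cv2.INTER_CUBIC))
delta([431,171,198],106)
E
```

```text
pos [430.8 171.  198.1] jaw -73.9 d [-0.0002  0.0001  0.    ] twist 0.0011173901334051869 gap 9.4 F [-0.1  1.1  1.2] t 12.65
```

View pics/s6.png

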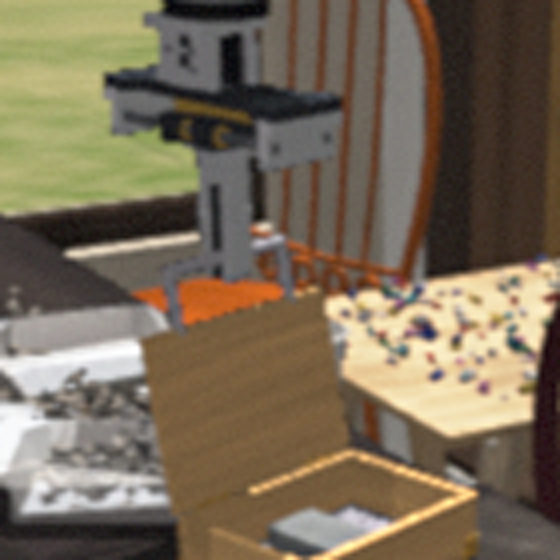

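The fingers have closed on the middle of the bar at about (228,265), with a gap of 9.5 mm. Next I'll work out the arc.

```bash
python3 - <<'E'
import numpy as np
p0=1.82
for i,p in enumerate(np.r_[np.arange(1.77,0.69,-.07),0.66]): print(round(p,2),[0,round(.165-.170*np.sin(p),4),round(.042+.17*np.cos(p),4)])
E
```

```text
1.77 [0, np.float64(-0.0016), np.float64(0.0084)]
1.7 [0, np.float64(-0.0036), np.float64(0.0201)]
1.63 [0, np.float64(-0.0047), np.float64(0.0319)]
1.56 [0, np.float64(-0.005), np.float64(0.0438)]
1.49 [0, np.float64(-0.0044), np.float64(0.0557)]
1.42 [0, np.float64(-0.0031), np.float64(0.0675)]
1.35 [0, np.float64(-0.0009), np.float64(0.0792)]
1.28 [0, np.float64(0.0021), np.float64(0.0907)]
1.21 [0, np.float64(0.0059), np.float64(0.102)]
1.14 [0, np.float64(0.0105), np.float64(0.113)]
1.07 [0, np.float64(0.0159), np.float64(0.1236)]
1.0 [0, np.float64(0.0219), np.float64(0.1339)]
0.93 [0, np.float64(0.0287), np.float64(0.1436)]
0.86 [0, np.float64(0.0362), np.float64(0.1529)]
0.79 [0, np.float64(0.0442), np.float64(0.1617)]
0.72 [0, np.float64(0.0529), np.float64(0.1698)]
0.66 [0, np.float64(0.0608), np.float64(0.1763)]
```

Emit:
play_rows --series '[[[0,-0.0015,0.0085],0,1],[[0,-0.0035,0.02],0,1],[[0,-0.0045,0.032],0,1],[[0,-0.005,0.044],0,1],[[0,-0.0045,0.0555],0,1],[[0,-0.003,0.0675],0,1],[[0,-0.001,0.079],0,1],[[0,0.002,0.0905],0,1],[[0,0.006,0.102],0,1],[[0,0.0105,0.113],0,1],[[0,0.016,0.1235],0,1],[[0,0.022,0.134],0,1],[[0,0.0285,0.1435],0,1],[[0,0.036,0.153],0,1],[[0,0.044,0.1615],0,1],[[0,0.053,0.17],0,1],[[0,0.057,0.1735],0,1],[[0,0.057,0.1735],0,1]]' --squeeze 15

```text
clock: 14.45
eef_pos: [478.8, 4.9, 139.4]
eef_rot: [-1.576, -0.002, -2.862]
wrist_force: [7.8, 15.1, -10.0]
finger_gap: 9.2
```

```bash
python3 - <<'E'
from h import *
a=manip.camera("scene")[:,:,::-1]
cv2.imwrite("pics/s7.png",cv2.resize(a[80:240,200:360],None,fx=3.5,fy=3.5,interpolation=cv2.INTER_CUBIC))
# shut bar from case centre
c=np.array([457,67]);b=c-105*np.array([np.cos(np.radians(106)),np.sin(np.radians(106))]);print(b)
delta([b[0],b[1],37],106)
E
```

```text
[485.94192236 -33.93247807]
pos [478.7   5.1 139.6] jaw -74.0 d [0.0037 0.1023 0.04  ] twist 0.000648626167194896 gap 9.3 F [  7.5  15.3 -11.6] t 14.5
```

View pics/s7.png

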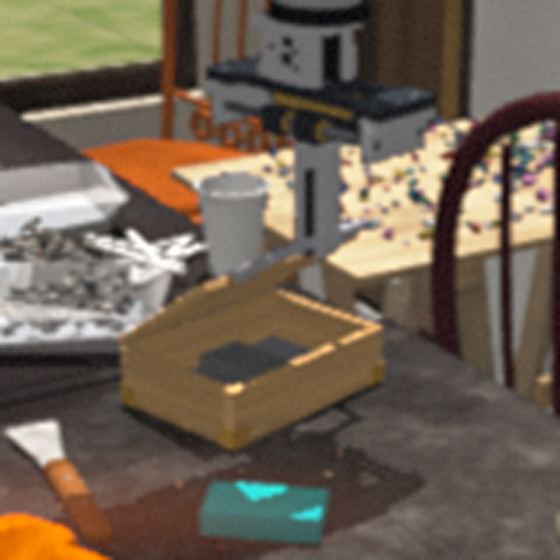

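The lid is held half-lowered at roughly 0.65 rad, with the bar in the fingers at (318,245) and the stone in the case at (250,355). The wrist force points along the lid toward the hinge, so I'm a little too far out radially. I'll ease inward.

Emit:
play_rows --series '[[[-0.0005,0.001,-0.001],0,1],[[-0.001,0.0015,-0.002],0,1],[[-0.001,0.0015,-0.002],0,1],[[-0.001,0.0015,-0.002],0,1]]'

```text
clock: 14.9
eef_pos: [479.2, 5.0, 138.7]
eef_rot: [-1.573, -0.002, -2.862]
wrist_force: [-2.6, -12.1, 6.6]
finger_gap: 9.5
```

```bash
python3 -c "
from h import *
delta([485.9,-33.9,37],106)"
```

```text
pos [479.2   5.  138.7] jaw -74.0 d [0.004  0.1016 0.0395] twist 0.00018273824831824292 gap 9.5 F [ -2.6 -12.1   6.6] t 14.9
```

Emit:
play_rows --series '[[[0,0.003,0.0025],0,1],[[0,0.007,0.0055],0,1],[[0,0.014,0.01],0,1],[[0,0.021,0.0145],0,1],[[0,0.0285,0.0185],0,1],[[0,0.0365,0.0223],0,1],[[0,0.044,0.0255],0,1],[[0,0.05,0.0277],0,1],[[0,0.052,0.0285],0,1],[[0,0.052,0.0285],0,1]]'

```text
clock: 15.9
eef_pos: [486.6, -21.3, 85.7]
eef_rot: [-1.576, -0.003, -2.862]
wrist_force: [4.1, 14.9, -5.0]
finger_gap: 9.6
```

```bash
python3 -c "
from h import *
delta([485.9,-33.9,37],106)"
```

```text
pos [486.6 -21.3  85.7] jaw -74.0 d [0.004  0.0487 0.0122] twist -0.0001431708187414573 gap 9.6 F [ 4.1 14.9 -5. ] t 15.9
```

Emit:
play_rows --series '[[[0,0.004,0.0003],0,1],[[0,0.0085,0.0017],0,1],[[0,0.0165,0.0035],0,1],[[0,0.0245,0.005],0,1],[[0,0.032,0.006],0,1],[[0,0.038,0.0067],0,1],[[0,0.042,0.007],0,1],[[0,0.044,0.007],0,1],[[0,0.044,0.007],0,1]]'

```text
clock: 16.8
eef_pos: [488.6, -27.4, 42.1]
eef_rot: [-1.577, -0.002, -2.863]
wrist_force: [-1.7, 8.9, 13.4]
finger_gap: 9.3
```

```bash
python3 -c "
from h import *
delta([485.9,-33.9,36],106)"
```

```text
pos [488.6 -27.4  42.1] jaw -74.0 d [0.0044 0.0061 0.0055] twist -0.00023286655926042937 gap 9.3 F [-1.7  8.9 13.4] t 16.8
```

```bash
python3 - <<'E'
from h import *
a=manip.camera("scene")[:,:,::-1]
cv2.imwrite("pics/s8.png",cv2.resize(a[110:220,220:340],None,fx=5,fy=5,interpolation=cv2.INTER_CUBIC))
E
```

```text
(no output)
```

The viewer's picture limit is reached (12), so I'll go on with forces and pixel numbers. First, a small probe downward.

Emit:
play_rows --series '[[[0,0.001,-0.0005],0,1],[[0,0.002,-0.0005],0,1],[[0,0.002,-0.0005],0,1],[[0,0.002,-0.0005],0,1]]'

```text
clock: 17.25
eef_pos: [489.1, -27.2, 41.3]
eef_rot: [-1.576, -0.0, -2.862]
wrist_force: [-3.9, 2.8, 21.6]
finger_gap: 9.5
```

```bash
python3 - <<'E'
from h import *
delta([485.9,-33.9,36],106)
# front rim/lid profile: vertical column strip in scene at near-front corner and mid front edge
im=cv2.imread("pics/s8.png"); im=cv2.resize(im,(120,110),interpolation=cv2.INTER_AREA)
c=np.array([457,67.]);X=np.array([np.cos(np.radians(106)),np.sin(np.radians(106))]);Y=np.array([-X[1],X[0]])
for y in (80,40,0,-80):
    for z in (0,50,58):
        p=c-65*X+y*Y; print(y,z,(proj("scene",[np.r_[p,z]])[0]-[220,110]).round(1),end=" ")
    print()
for y in(80,40):
    p=c-65*X+y*Y; u=int(round((proj("scene",[np.r_[p,50]])[0]-[220,110])[0])); print(y,u,[(v,int(im[v,u].mean())) for v in range(40,85)])
E
```

```text
pos [489.1 -27.2  41.3] jaw -74.0 d [0.0049 0.0052 0.0056] twist -0.00010050527926278414 gap 9.5 F [-3.9  2.8 21.6] t 17.25
80 0 [49.  97.6] 80 50 [48.7 81.2] 80 58 [48.6 78.5] 
40 0 [59.1 92.9] 40 50 [58.9 76.7] 40 58 [58.9 74.1] 
0 0 [68.8 88.3] 0 50 [68.7 72.4] 0 58 [68.7 69.9] 
-80 0 [86.9 79.7] -80 50 [87.2 64.4] -80 58 [87.2 61.9] 
80 49 [(40, 122), (41, 123), (42, 122), (43, 126), (44, 125), (45, 126), (46, 124), (47, 125), (48, 126), (49, 109), (50, 54), (51, 44), (52, 117), (53, 180), (54, 198), (55, 205), (56, 218), (57, 222), (58, 224), (59, 221), (60, 211), (61, 203), (62, 202), (63, 204), (64, 206), (65, 204), (66, 202), (67, 204), (68, 206), (69, 205), (70, 209), (71, 204), (72, 176), (73, 172), (74, 203), (75, 189), (76, 198), (77, 197), (78, 151), (79, 97), (80, 81), (81, 87), (82, 88), (83, 90), (84, 90)]
40 59 [(40, 72), (41, 81), (42, 82), (43, 84), (44, 84), (45, 84), (46, 87), (47, 81), (48, 61), (49, 79), (50, 156), (51, 216), (52, 225), (53, 221), (54, 223), (55, 226), (56, 224), (57, 224), (58, 221), (59, 217), (60, 206), (61, 201), (62, 200), (63, 202), (64, 206), (65, 207), (66, 208), (67, 211), (68, 195), (69, 127), (70, 81), (71, 85), (72, 85), (73, 86), (74, 87), (75, 119), (76, 182), (77, 197), (78, 149), (79, 103), (80, 89), (81, 88), (82, 88), (83, 91), (84, 91)]
```

```bash
python3 - <<'E'
from h import *
a=manip.camera("scene")[:,:,::-1]; cv2.imwrite("pics/s9.png",a)
g=cv2.cvtColor(a,cv2.COLOR_BGR2GRAY); hs=cv2.cvtColor(a,cv2.COLOR_BGR2HSV)
ch=" .:-=+*#%@"
print("gray cols 232..328, rows 145..212")
for v in range(145,212): print(v,"".join(ch[min(9,int(x)//26)] for x in g[v,232:328]))
c=np.array([457,67.]);X=np.array([np.cos(np.radians(106)),np.sin(np.radians(106))]);Y=np.array([-X[1],X[0]])
for th in (0,.08,.16,.24):
  h=lambda x,y,z:np.r_[c+(65+x*np.cos(th)+z*np.sin(th))*X+y*Y, 50-x*np.sin(th)+z*np.cos(th)]
  print(th,proj("scene",[h(-130,90,8),h(-130,90,0),h(-130,-90,8),h(-170,50,4),h(-170,-50,4),h(-130,40,8)]).round(0).tolist())
E
```

```text
gray cols 232..328, rows 145..212
145 ...:=+=:::::::::::::::::::==++++++++======---==========--::.... . ..... ......::-=-. ...::::::::
146    -*@#=::::::::::::---:::-+++++++++=====-::-----======-----:::...   . ......::-+*+:.::::::::::-
147 :..:+%@%=:::::::-=++*#*=::-=++++++++=====-:.::::--=----:::-----::...... ......::---..:::::::::::
148 +++=+#@@%=::-=+++#%@@@*=::-=++++++++=====--::..::::-::.....::--:--::......... .......:::::::::::
149 #%%%**%@@%*++#####%@@#++++++++++++++=======--::.:.::..... ......::::::::................::::::..
150 ##%#*#%@@@@@%#++*@@%#*#%@#**+++++++++==-===---::::.... .. ..:.......:::::::.........:....:..... 
151 #%@@#####@@@@#+*@@@@@@@%*+===++++++====-==-------::... ....:::.. ......:::::::.............. ...
152 =+*#%@@%#%@@@#*#@@@%%#*=:::-=++++++=======---:---::::.....:::....... ....:::::.. ........ ...:--
153 -=+**#%@@%%@@%**#%#++=:..::-=++++++++=====---:---::::.....:::.... ...::................ ...:---=
154 +*#######%%@@@@@@@#+=:.::::-=+++++=+======-::----::::.   .:::.......:--:..  ....::::....::--====
155 +*****#*+*#%@@@@@@@%*-:::::-=++++++++=====-:::---:::
[... 5405 characters left out ...]
----::::::::::::::::::::-::::...:::---------::::::::....:....:::...............::-:-------:-:
210 -:---------::::::::::::::-------::::------------:.:::::::.::....:::...............::::::--------
211 ----:::------:::::::::::---------------------:::.:.::::::::::::.:.....:.........::::..:::-------
0 [[266.0, 190.0], [266.0, 192.0], [309.0, 171.0], [287.0, 191.0], [311.0, 180.0], [279.0, 184.0]]
0.08 [[266.0, 186.0], [266.0, 189.0], [309.0, 168.0], [287.0, 186.0], [311.0, 175.0], [279.0, 181.0]]
0.16 [[265.0, 182.0], [265.0, 185.0], [309.0, 164.0], [286.0, 181.0], [310.0, 171.0], [278.0, 177.0]]
0.24 [[264.0, 179.0], [265.0, 181.0], [308.0, 161.0], [285.0, 176.0], [310.0, 166.0], [277.0, 173.0]]
```

The lid's near top corner reads about (265,189), against (266,190) predicted for a shut lid. The near bar end is about (286,190), against (287,191). The push down meets stiff resistance of 21 N, so the lid sits on the rim. I'll relax the force, open a little so the inner finger clears the gap, and rise.

Emit:
play_rows --series '[[[0,0,0],0,1],[[0,0,0],0,1],[[0,0,0],0,0.85],[[0,0,0],0,0.8],[[0,0,0],0,0.75],[[0,0,0],0,0.72],[[0,0,0],0,0.72],[[0,0,0],0,0.72],[[0,0,0],0,0.72]]'

```text
clock: 18.2
eef_pos: [489.1, -27.2, 41.2]
eef_rot: [-1.576, -0.0, -2.862]
wrist_force: [-0.1, -0.7, -0.6]
finger_gap: 26.5
```

```bash
python3 -c "
from h import *
delta([487.5,-31,80],106)"
```

```text
pos [489.1 -27.2  41.2] jaw -74.0 d [ 0.0026 -0.0388  0.003 ] twist -7.233077748229043e-05 gap 26.5 F [-0.1 -0.7 -0.6] t 18.2
```

Emit:
play_rows --series '[[[0,-0.008,0],0,0.72],[[0,-0.02,0],0,0.72],[[0,-0.035,0],0,0.72],[[0,-0.05,0],0,0.72],[[0,-0.05,0],0,1],[[0,-0.05,0],0,1],[[0,-0.05,0],0,1],[[0,-0.05,0],0,1],[[0,-0.035,0],0,1],[[0,-0.026,0],0,1],[[0,-0.022,0],0,1],[[0,-0.02,0],0,1],[[0,-0.019,0],0,1],[[0,-0.018,0],0,1],[[0,-0.0175,0],0,1],[[0,-0.017,0],0,1],[[0,-0.017,0],0,1]]'

```text
clock: 19.9
eef_pos: [489.4, -27.3, 59.0]
eef_rot: [-1.576, 0.0, -2.862]
wrist_force: [-2.5, 0.7, 7.6]
finger_gap: 0.3
```

```bash
python3 -c "
from h import *
delta([487.5,-31,80],106)"
```

```text
pos [489.4 -27.3  59. ] jaw -74.0 d [ 0.0029 -0.021   0.0029] twist -4.0605485791688074e-05 gap 0.3 F [-2.5  0.7  7.6] t 19.9
```

The bar's top is touched at z = 59.0 mm, exactly the shut height (54 + 5). I'll retreat clear.

Emit:
play_rows --series '[[[0,-0.005,0],0,1],[[0,-0.02,0],0,1],[[0,-0.05,0],0,1],[[0,-0.09,0],0,1],[[0,-0.13,0],0,1],[[0,-0.16,0.02],0,1],[[0,-0.18,0.06],0,1],[[0,-0.18,0.1],0,1],[[0,-0.18,0.14],0,1],[[0,-0.18,0.14],0,1],[[0,-0.18,0.14],0,1],[[0,-0.18,0.14],0,1]]'

```text
clock: 21.1
eef_pos: [528.0, -162.0, 238.5]
eef_rot: [-1.576, 0.001, -2.862]
wrist_force: [0.0, -0.1, 0.2]
finger_gap: 0.0
```

```bash
python3 - <<'E'
from h import *
a=manip.camera("scene")[:,:,::-1]; cv2.imwrite("pics/s10.png",a)
b=cv2.imread("pics/s9.png")
# change since the last pressed-shut picture: near lid corner patch; slab patch against the first picture
d=lambda p,q,r:float(np.abs(p[r].astype(float)-q[r]).mean())
print("lid corner diff",d(a,b,np.s_[170:195,245:275]),"slab green diff vs start",d(a,cv2.imread("pics/scene0.png"),np.s_[215:236,372:392]))
g=a.mean(2);print("col 265",g[184:195,265].round())
delta([0,0,0]); print(manip.read_state()["qd"].round(3))
E
```

```text
lid corner diff 8.316444444444445 slab green diff vs start 2.861111111111111
col 265 [202. 203. 205. 207. 202. 142.  91.  84.  90.  89.  92.]
pos [ 528.1 -161.8  238.5] jaw -73.9 d [ 0.4629  0.2398 -0.3004] twist None gap 0.7 F [-0.9 -0.2  0.1] t 21.15
[ 0.003 -0.002 -0.002  0.    -0.    -0.001]
```

The lid edge is still at row 189, as when it was pressed shut. The green slab's image patch is unchanged and the arm is clear and at rest, so I'll hand in.

```bash
python3 -c "
from cell import manip
print(manip.sign_off())"
```

```text
the job is handed in; nothing more can be done
None
```

The whetstone is lying flat in the case and the lid is shut over it. I handed the job in at about 21 s of the 64 s allowed; sign-off reported no verdict.

**What I did:** I gripped the stone across its short side and turned it 90°, so the gripper's body stayed clear of the open lid. I set it on the felt, let go and backed out. Then I gripped the lid bar and lowered it along its arc at roughly 1 rad/s or less by plan, slower near the end. The lid was held until it sat on the rim.

**Last checks:**
- **Stone:** a picture taken before closing showed it flat, released and well inside the case.
- **Lid:** with the bar let go, the closed fingers touched the top of the bar at z = 59.0 mm, which is the fully shut height (54 + 5 mm). After I backed away, the lid's near corner was still where it had been when pressed shut.
- **Arm:** clear of everything, with wrist force near 0.
- **Slabs:** the green slab's patch of the image is unchanged. The brown one I never went near, but I did not measure it at the end.

**What disagreed:**
- **Stone width:** the fingers stopped at about 46 mm on the stone, which is given as 50 mm wide.
- **Stone position:** the two cameras differed by about 10 mm on where it was, so I aimed between them.
- **Bar height:** the lid met the rim about 5 mm before I expected. The bar probably sat lower in the fingers than I had measured, or slipped a little.
- **Forces:** the wrist force reached about 22 N while lowering the lid (limit 120 N).
- **Pictures:** I used all 12 views, so the last checks rest on touch and pixel values.

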